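# Close up the analyser's pump module

### The job

Someone left a pump cartridge standing on the access panel of the analyser's pump module: first set it down in the empty pocket of the two-pocket nest and let go of it. Then turn the panel's wing fastener clockwise until its slot lines up with the two index ribs, and press the panel down on its gasket until it is fully home against the frame. Finish while still holding the panel pressed home; leave the other things on the bench alone.

Things in the scene. Friction and masses are not known exactly. Their poses are not given: they have to be found in the camera images.
- frame: the pump module's low white housing, 200 (x) x 280 (y) mm, fixed to the bench; origin on the bench under its centre, z up. Its upper face, the frame, is 62 mm above the bench. On it lies the bare aluminium access panel, with a black gasket between.
- panel_travel (a joint): how far the access panel has been pushed down towards the frame, m: 0 = resting on the springy gasket, 0.008 = fully home, metal on metal. It keeps level and takes about 5 N to start and 12 N to be fully home; let go, it springs up again. The fastener's slotted stud straddles a pin in the frame: unless the slot is aligned to within about 10 degrees, the panel stops after 2 mm.
- panel_centre (a point): centre of the access panel's upper surface (80 mm above the bench when up); panel 160 (x) x 240 (y) x 10 mm, axes as the frame's. Its half towards +y is bare once the cartridge is gone and may be pressed anywhere, for instance 50 mm from the centre towards +y with closed fingers.
- fastener (a joint): angle of the wing fastener, rad, seen from above anticlockwise positive: 0 = slot in line with the two index ribs on the panel (along the frame's y). It starts 50 to 80 degrees anticlockwise of that, so turn it clockwise. It can be turned too far (stops at -0.5 and 1.75), is slightly stiff (0.05 N m) and stays where it is left.
- fastener_grip (a point): a point on the fastener's axis, 21 mm above the panel and 11 mm below the top of the wing; 75 mm from the panel's centre towards the frame's -y. The dark steel wing is a flat bar 12 mm thick and 36 mm long, 26 mm tall on a disc of 40 mm diameter and 6 mm thickness; the slot, a pale line, runs along its top. The point's y axis runs along the wing, x across it.
- cartridge_centre (a point): centre, half-way up, of the pump cartridge on the panel: white block 40 (x) x 60 (y) x 32 mm with a grey grip rib 20 (x) x 44 (y) x 28 mm on top, 60 mm tall in all, about 0.15 kg. Grip the rib across x.
- cartridge: the same cartridge; origin at the centre of its underside
- liner: white paper disc, 48 mm across, on the floor of the nest's empty pocket; origin at the pocket's centre on its floor, 5 mm above the bench. x is the pocket's short direction (60 mm inside), y its long one (80 mm), so the cartridge fits with its y along the liner's y, either way round.
- nest: grey open two-pocket nest, 70 (x) x 175 (y) x 25 mm with 5 mm walls, fixed to the bench; origin under its centre. Pocket centres lie 42.5 mm either side along its y; either may be the empty one.
- spare: another, like cartridge, standing in the nest's other pocket; origin at its underside. Leave alone.
- bottle: amber bottle, 60 mm across, 150 mm tall, beyond the module; leave alone
- jar: clear jar, 60 mm across, 70 mm tall, beyond the nest; leave alone
- driver: screwdriver, 170 mm long, lying near the robot; leave alone
- tipbox: pale box of pipette tips, 90 x 120 x 55 mm; leave alone
- roll: paper roll standing on end, 50 mm across and tall; leave alone
- vial: small glass jar, 28 mm across, 55 mm tall; leave alone
- panel: the access panel (with the fastener on it); origin at the centre of its underside
Mind the look-alikes: they are no part of the job. Leave any orange look-alike of the cartridge alone.

How it is judged:
On the way, in this order (a step that is already met when the one before it is completed fails the run):
1. the cartridge stands in the empty pocket and has been let go (x of cartridge_centre in the frame of liner between -0.016 and 0.016 m and y of cartridge_centre in the frame of liner between -0.016 and 0.016 m and z of cartridge_centre in the frame of liner below 0.034 m and angle between cartridge_centre's own z axis and vertical below 0.12 rad and contact force between the fingers and cartridge below 0.1 N), for 0.2 s.
2. the fastener's slot lines up with the index ribs (value of joint fastener between -0.2 and 0.2 rad), for 0.2 s.
At the end, for the whole second after the job is handed in: Cartridge upright, untouched, on the floor of the free pocket (within 16 mm of its centre in x and y); fastener within 0.2 rad of aligned; panel at least 6 of its 8 mm down with the robot pressing it with over 3 N; no bystander moved 30 mm (all of step 1 and all of step 2 and linear speed of cartridge below 0.02 m/s and value of joint panel_travel above 0.006 m and contact force between any of the fingers, the arm and panel above 3 N and distance of each of spare, bottle, jar, driver, tipbox, roll, vial from where it was at the start of the episode below 0.03 m); the arm keeps its last pose, push and grip.
It fails at once if a bystander was disturbed (moved 30 mm or more) (distance of any of spare, bottle, jar, driver, tipbox, roll, vial from where it was at the start of the episode above 0.03 m).
It fails at once if the cartridge was tipped over (angle between cartridge_centre's own z axis and vertical above 0.8 rad).
It also fails if it takes over 51 s, if anything falls off the work surface, if the arm or the gripper's body presses on something with over 40 N, if the wrist force passes 120 N, or if a joint passes its speed limit or range.

### The arm

A 7-joint arm with a two-finger parallel gripper is mounted at the origin on the work surface. World frame = base frame: x ahead of the robot, y to its left, z up, the work surface at z = 0. Lengths are in m, angles in rad, forces in N, time in s.
With the tool pointing down it reaches from about 0.425 to 0.875 m from the base axis. Payload 9.9 kg.
Tool frame: the origin (TCP) lies at the very end of the fingers, on their centre line; the grasp point (between the pads) lies 19 mm behind it; z points along the fingers, y is the line along which they close (so a half turn about z gives the same grasp; the last joint's range is limited). The gripper opens to 85 mm and grips with 20 to 120 N. Pads are 22 mm wide; open, the fingers measure 114 mm over their backs; the gripper's body (76 mm by 85 mm) begins 54 mm behind the grasp point. The pads swing forward as they close: fully open they stand 13 mm farther back than shut.
Start: joints at [-0.084, 0.576, 0.025, 1.437, -0.015, 1.129, -0.057], TCP at [0.675, 0, 0.231] pointing down, gripper open.
Joint ranges: [-2.76, 2.76], [-0.34, 2.15], [-1.52, 1.57], [0.19, 2.46], [-1.09, 4.23], [0.17, 1.99], [-2.82, 2.82]. Speed limits (rad/s): [2.22, 2.22, 3.01, 3.01, 3.14, 3.14, 3.14].

### API

Orientations are given as a unit quaternion [x, y, z, w].
In Python, from rig import get_obs, grab_frame, camera_params, close_job, regions_of, landmark_of gives the robot as it stands.
- The arm moves only by the tool jog_arm, never from a script. Its argument "moves" is a list that holds one entry, the list of rows, each a list of 7 numbers: the turn, a rotation vector about the tool's x, y, z in units of 5 degrees (1.0 is 5 degrees), then the shift along the tool's x, y, z in cm, then the finger opening in cm, from 0 to 8.54. A call has exactly 5 rows; each row shifts and turns the commanded pose from where the row before left it, along the tool's axes as they then stand; what a row does not reach is not made up. A row lasts 1/10 s, in which the tool goes at most 50 mm and 8.59 degrees, less where a joint would pass 70% of its speed; a pose out of reach is approached as far as the arm can. A call with a gripper value outside its range is refused whole. The fingers move at their own pace and stop on an object; "newtons" is the grip in N (left out, the last holds). Time passes only in rows, so rows that do not move let the fingers close, or fill a call up. It gives the time, the measured TCP pose, the force, the opening and the grip force at its end, in the units of the state.
- get_obs(): the state, without advancing time (a new reading comes with each control period).
- grab_frame(name): name is "scene" or "side" or "wrist"; returns the picture (400x640x3 uint8, red, green, blue); there is no depth.
- camera_params(name): a dict with "fx", "fy", "cx", "cy" (pixels), "xyz" and "orientation" of the camera in the world. Camera axes: x right, y up, looking along -z (the intrinsics and any distortion apply to the point x, -y, -z); pixel columns grow to the right and rows downward; lengths in m; the calibration is good to about 2 mm. A picture is of the moment at which its call begins: read the wrist's pose just before it. camera_params takes no time and is no camera call; for the wrist camera it gives the pose at the moment of the call.
- close_job(): hands the job in; it is judged then, once.
Trained networks look in the newest picture that a camera, given by its name, has taken for a name from the list of things; names that differ only in an ending like _2 or _b are one class to them, and where a whole thing is asked for, a point or a joint stands for the part that bears it (a point fixed in the world has none). Each returns a list of dicts, best first, with "p" (0 to 1); they miss things now and then, are a little off and sometimes report something else, mostly with a low value. They report only what shows in the picture. A call takes as long as a camera call. They do not tell look-alikes from the thing itself.
- regions_of(label, camera): "mask" (400x640 bool, what is visible of it).
- landmark_of(label, camera): "at" ([x, y, z] in m, in world coordinates, good to about 4 mm: a listed point, or the origin of a listed thing).
The state is a dict: "t": time; "joint_positions": joint angles; "joint_velocities": joint speeds; "joint_efforts": joint torques, N m; "tool_pos": TCP position; "ee_rot": TCP orientation; "force": force on the tool from outside, world axes, zero at the start; "torque": the same for the moment, N m; "opening": finger opening in m; "grip_force": force on a finger pad.
Only numpy, scipy, OpenCV 4.12 (cv2) and the standard library are available. Lean on these libraries where they do the work, as an engineer would, in place of code of your own. Each camera call takes 0.05 s, during which the arm holds its last target. There are 200 camera calls.

## Working session

There is one attempt and no reset: what is moved stays moved. The work goes in short steps, Python scripts to look and compute and a tool call to move; the robot and the scene stay as the last step left them, time stands still between calls to the robot, and variables do not carry over. Pictures are saved under pics/ and viewed, at most 10 in all, crops included, and the job is handed in when it is done.

Besides the shell and the picture viewer there is one more tool, called as name(argument=value, ...) on one line, values as JSON. jog_arm: Moves the arm, as the interface text tells. Its arguments: {"type":"object","properties":{"moves":{"type":"array"},"newtons":{"type":"number"}},"required":["moves"]}

```bash
mkdir -p pics
cat > h.py <<'E'
import numpy as np, cv2
from scipy.spatial.transform import Rotation as R
from rig import *
def save(cam,name,crop=None,s=1):
    f=grab_frame(cam); g=f[:,:,::-1]
    if crop: a,b,c,d=crop; g=g[b:d,a:c]
    cv2.imwrite('pics/'+name,cv2.resize(g,None,fx=s,fy=s,interpolation=cv2.INTER_CUBIC)); return f
def px(p,cam):
    c=camera_params(cam); q=R.from_quat(c['orientation']).inv().apply(np.array(p)-c['xyz'])
    return np.array([c['cx']+c['fx']*q[0]/-q[2], c['cy']-c['fy']*q[1]/-q[2]])
def ray(u,v,z,cam):
    c=camera_params(cam); d=R.from_quat(c['orientation']).apply([(u-c['cx'])/c['fx'],-(v-c['cy'])/c['fy'],-1])
    o=np.array(c['xyz']); return o+d*(z-o[2])/d[2]
E
python3 - <<'E'
from h import *
a=save('scene','a.png'); 
for n in ['cartridge_centre','cartridge','liner','nest','fastener_grip','panel_centre','frame','spare']:
    for r in landmark_of(n,'scene')[:3]: print(n,round(r['p'],2),np.round(r['at'],3),px(r['at'],'scene').round())
print({k:np.round(v,3) for k,v in camera_params('scene').items() if k!='name'}, camera_params('wrist'))
print(get_obs())
E
```

```text
cartridge_centre 0.88 [ 0.561 -0.068  0.115] [312. 201.]
cartridge_centre 0.83 [ 0.746 -0.105  0.032] [253. 265.]
cartridge_centre 0.56 [0.572 0.196 0.032] [401. 281.]
cartridge 0.57 [ 0.749 -0.105  0.002] [254. 271.]
cartridge 0.56 [ 0.561 -0.075  0.077] [310. 209.]
cartridge 0.19 [0.682 0.347 0.   ] [436. 366.]
liner 0.64 [0.462 0.283 0.007] [453. 271.]
nest 0.62 [ 0.459  0.24  -0.001] [437. 262.]
nest 0.4 [ 0.558 -0.073  0.112] [312. 200.]
frame 0.92 [ 0.518 -0.124 -0.002] [306. 206.]
frame 0.63 [0.46  0.197 0.007] [422. 252.]
spare 0.96 [0.459 0.197 0.007] [422. 251.]
{'fx': np.float64(388.479), 'fy': np.float64(388.479), 'cx': np.float64(321.088), 'cy': np.float64(195.317), 'xyz': array([0.995, 0.277, 0.862]), 'orientation': array([0.146, 0.286, 0.846, 0.425])} {'fx': 301.7320498270711, 'fy': 301.7320498270711, 'cx': 321.23527029273487, 'cy': 198.3542906068407, 'xyz': array([0.67436448, 0.06942279, 0.37269874]), 'orientation': array([-1.39633724e-01,  4.55778876e-04, -5.39507576e-04,  9.90202971e-01])}
{'t': 0.45, 'joint_positions': array([-0.08382346,  0.57576435,  0.02492699,  1.43719067, -0.01499   ,
        1.12900061, -0.05649677]), 'joint_velocities': array([ 0.00042561, -0.00149074, -0.00047131,  0.00071987, -0.00099144,
       -0.00075125,  0.00051212]), 'joint_efforts': array([-2.02835879e-03, -7.64775467e+01,  2.24598862e+00, -2.86010599e+01,
        1.51768536e-02,  4.28613683e-03, -5.04777540e-05]), 'tool_pos': array([ 6.74953241e-01, -6.60590982e-07,  2.31214106e-01]), 'ee_rot': array([ 7.07104921e-01,  7.07108636e-01, -7.34125961e-05, -5.10408593e-05]), 'force': array([ 0.44524591,  0.30693701, -0.09706324]), 'torque': array([-0.00494354, -0.02292576,  0.06351674]), 'grip_force': 0.0, 'opening': 0.08540581020920102}
```

View pics/a.png

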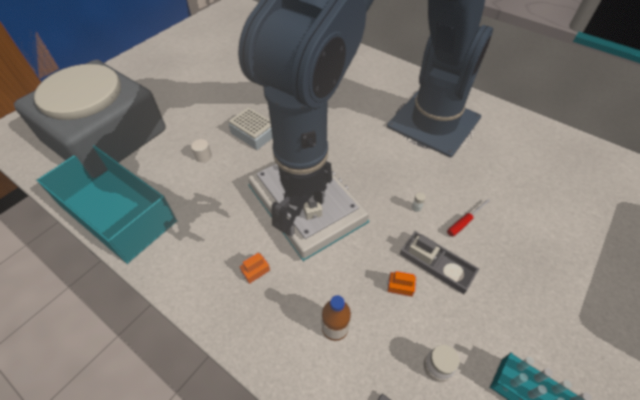

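The scene shows the white cartridge on the panel at about (313,207), half hidden by the gripper. Two orange look-alikes stand at (255,267) and (402,283), and the white spare is in the nest at (425,246). The empty pocket with its liner is at (453,271). I choose the white one on the panel and check it with the wrist and side views.

Run:
```python
from h import *
f=save('wrist','b.png')
for n in ['cartridge_centre','fastener_grip','panel_centre','frame','vial','roll']:
    for r in landmark_of(n,'wrist')[:2]: print('w',n,round(r['p'],2),np.round(r['at'],3),px(r['at'],'wrist').round())
f=save('side','c.png')
for n in ['cartridge_centre','fastener_grip','panel_centre','frame','liner','nest','spare']:
    for r in landmark_of(n,'side')[:2]: print('s',n,round(r['p'],2),np.round(r['at'],3),px(r['at'],'side').round())
```

```text
w cartridge_centre 0.91 [ 0.748 -0.107  0.03 ] [380. 258.]
w cartridge_centre 0.68 [ 0.563 -0.073  0.111] [206. 265.]
w fastener_grip 0.36 [ 0.499 -0.196  0.098] [164. 359.]
w panel_centre 0.76 [ 0.521 -0.124  0.082] [182. 294.]
w frame 0.49 [ 0.743  0.126 -0.003] [382.  60.]
w vial 0.55 [ 0.344  0.12  -0.003] [34. 66.]
s cartridge_centre 0.64 [ 0.563 -0.073  0.107] [308. 188.]
s cartridge_centre 0.62 [0.567 0.203 0.028] [245. 259.]
s fastener_grip 0.58 [ 0.494 -0.194  0.101] [349. 179.]
s fastener_grip 0.27 [ 0.523 -0.122  0.081] [328. 192.]
s panel_centre 0.61 [ 0.523 -0.123  0.078] [329. 192.]
s frame 0.65 [ 0.518 -0.122  0.001] [330. 213.]
s frame 0.29 [ 0.563 -0.073  0.109] [308. 187.]
s liner 0.58 [0.464 0.282 0.008] [252. 301.]
s liner 0.16 [ 0.559 -0.071  0.107] [309. 188.]
s nest 0.67 [ 0.457  0.243 -0.002] [266. 295.]
s spare 0.57 [0.462 0.198 0.002] [276. 282.]
```

View pics/b.png

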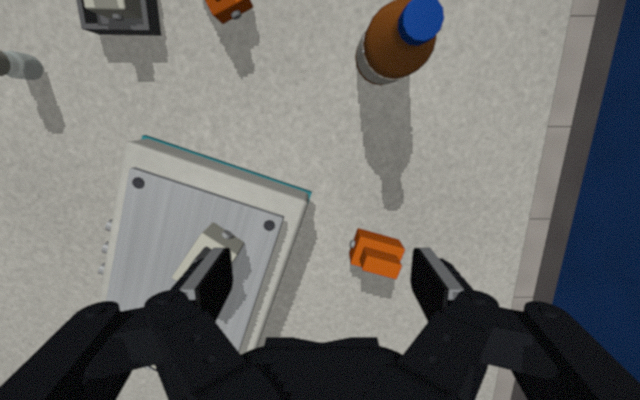

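View pics/c.png

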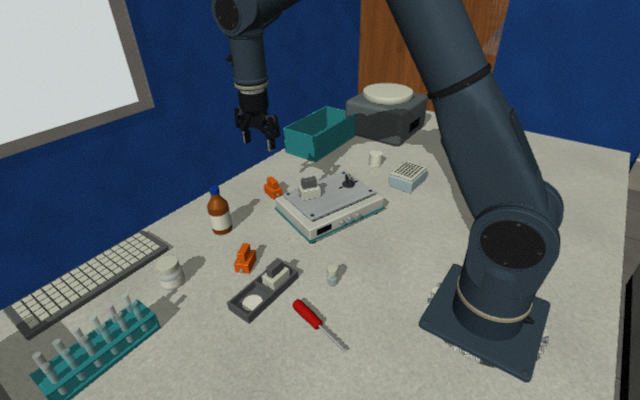

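The wrist view shows the white cartridge on the panel at (210,250), rotated. One orange look-alike is at (377,253), the other at the top edge at (228,8). The side view confirms the fastener at (349,180), the spare at (278,274) and the empty pocket at (252,301). Next I move over the cartridge for the close look.

jog_arm(moves=[[[0,0,0,-2.8,-2.2,0,8.5],[0,0,0,-2.8,-2.2,0,8.5],[0,0,0,-2.8,-2.2,0,8.5],[0,0,0,-2.8,-2.2,0,8.5],[0,0,0,-2.8,-2.2,0,8.5]]])

```text
t: 1.7
tool_pos: [0.564, -0.141, 0.2314]
ee_rot: [0.707, 0.707, 0.0, 0.0]
force: [0.9, -0.8, -0.4]
opening: 0.0849
grip_force: 0.0
```

Run:
```python
from h import *
print(get_obs()['tool_pos'],get_obs()['t'])
f=save('wrist','d.png')
for n in ['cartridge_centre','fastener_grip','panel_centre','cartridge']:
    for r in landmark_of(n,'wrist')[:2]: print('w',n,round(r['p'],2),np.round(r['at'],3),px(r['at'],'wrist').round())
save('scene','e.png')
for n in ['cartridge_centre','fastener_grip','panel_centre','spare','liner','nest']:
    for r in landmark_of(n,'scene')[:1]: print('sc',n,round(r['p'],2),np.round(r['at'],3),px(r['at'],'scene').round())
g=regions_of('spare','scene')
```

```text
[ 0.56404073 -0.14102508  0.23142226] 1.7
w cartridge_centre 0.85 [ 0.746 -0.104  0.032] [488. 136.]
w cartridge_centre 0.72 [ 0.518 -0.124  0.068] [279. 161.]
w fastener_grip 0.93 [ 0.498 -0.195  0.098] [256. 240.]
w panel_centre 0.9 [ 0.522 -0.124  0.082] [278. 168.]
w cartridge 0.95 [ 0.558 -0.073  0.082] [314. 115.]
w cartridge 0.92 [ 0.749 -0.103  0.004] [474. 140.]
sc cartridge_centre 0.95 [ 0.56  -0.07   0.112] [312. 201.]
sc fastener_grip 0.72 [ 0.491 -0.196  0.102] [290. 163.]
sc panel_centre 0.95 [ 0.518 -0.12   0.077] [307. 189.]
sc spare 0.85 [0.46  0.197 0.008] [422. 251.]
sc liner 0.71 [0.461 0.284 0.008] [454. 271.]
sc nest 0.96 [ 0.455  0.241 -0.   ] [438. 261.]
```

View pics/d.png

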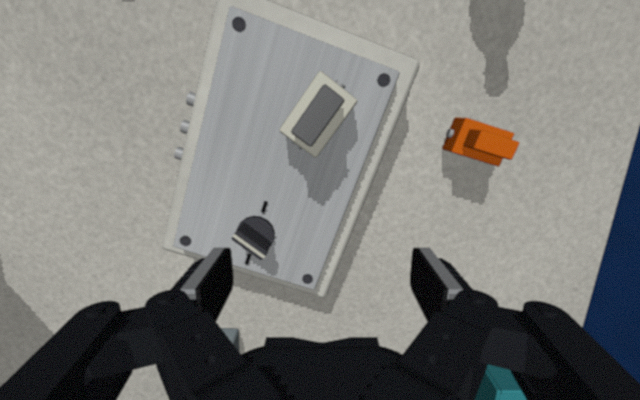

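The crop confirms it: the white cartridge on the panel has its block at (318,113) and its grey rib centred at (317,113), rotated. The fastener's wing is at (253,240), with the pale slot running (233,238)–(264,258). The index ribs are at (264,207) and (248,258).

Run:
```python
from h import *
def ang(a,b,z):
    p,q=ray(*a,z,'wrist'),ray(*b,z,'wrist'); return np.round(np.degrees(np.arctan2(*(p-q)[[1,0]])),1), np.round(((p+q)/2)[:2],4), np.round(np.linalg.norm(p-q),4)
c=[(321,71),(356,101),(317,155),(280,129)]
print('block',ang(c[0],c[3],.112),ang(c[1],c[2],.112),ang(c[0],c[2],.112),ang(c[1],c[3],.112))
print('rib',ang((335,87),(300,139),.14))
print('ribs',ang((264,207),(248,258),.08)); print('scr',ang((239,24),(185,240),.08),ang((384,80),(307,278),.08))
print('slot',ang((233,238),(264,258),.112))
f=cv2.cvtColor(grab_frame('wrist'),cv2.COLOR_RGB2GRAY)
m=((f[60:165,270:365]>75)&(f[60:165,270:365]<125)).astype(np.uint8)
for m0 in regions_of('cartridge','wrist')[:2]:
    r=cv2.minAreaRect(np.argwhere(m0['mask'])[:,::-1].astype(np.float32)); print('cart mask',m0['p'],r)
save('scene','f.png',(385,220,495,300),6)
for m0 in regions_of('nest','scene')[:1]:
    h=cv2.convexHull(np.argwhere(m0['mask'])[:,::-1].astype(np.int32)); h=cv2.approxPolyDP(h,4,True)[:,0]; print(h.tolist())
    for p in h: print(ray(*p,0.025,'scene').round(3))
```

```text
block (np.float64(52.7), array([ 0.5469, -0.0616]), np.float64(0.057)) (np.float64(54.0), array([ 0.5768, -0.084 ]), np.float64(0.0549)) (np.float64(87.0), array([ 0.5624, -0.0725]), np.float64(0.0674)) (np.float64(19.5), array([ 0.5613, -0.073 ]), np.float64(0.0672))
rib (np.float64(54.9), array([ 0.5613, -0.0716]), np.float64(0.0454))
ribs (np.float64(70.6), array([ 0.496 , -0.1921]), np.float64(0.0607))
scr (np.float64(70.4), array([ 0.4571, -0.0985]), np.float64(0.215)) (np.float64(70.3), array([ 0.585 , -0.1437]), np.float64(0.2148))
slot (np.float64(143.5), array([ 0.4958, -0.1939]), np.float64(0.0347))
cart mask 0.77 ((480.25189208984375, 143.3690185546875), (72.27153015136719, 38.093116760253906), 17.52556800842285)
cart mask 0.6 ((316.7900695800781, 115.73338317871094), (48.51104736328125, 77.02244567871094), 36.52885055541992)
[[478, 271], [462, 293], [401, 251], [416, 232]]
[0.439 0.33  0.025]
[0.513 0.322 0.025]
[0.5   0.157 0.025]
[0.43  0.16  0.025]
```

View pics/f.png

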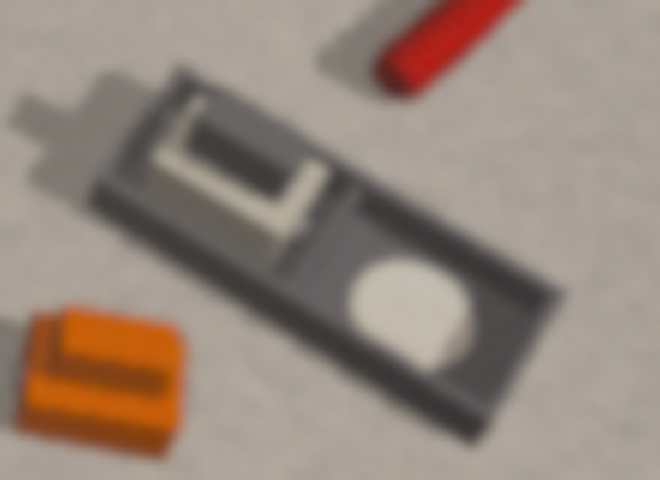

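The nest crop shows the spare in the upper-left pocket and the free pocket with the liner at lower right. Nest long axis is about 87° in world. Cartridge y points to about 54.5°, the panel ribs to 70.4°, and the slot sits about 73° anticlockwise of them.

jog_arm(moves=[[[0,0,0,3.5,-0.2,0,8.5],[0,0,0,3.4,0,0,8.5],[0,0,1.7,0,0,0,8.5],[0,0,1.7,0,0,0,8.5],[0,0,1.7,0,0,1,8.5]]])

```text
t: 3.05
tool_pos: [0.5638, -0.0708, 0.2223]
ee_rot: [0.847, 0.531, 0.001, 0.001]
force: [-0.6, 0.7, -0.4]
opening: 0.0853
grip_force: 0.0
```

jog_arm(moves=[[[0,0,1,0,0,2,8.5],[0,0,1,0,0,2,8.5],[0,0,0,0,0,2,8.5],[0,0,0,0,0,0,8.5],[0,0,0,0,0,0,8.5]]])

```text
t: 3.55
tool_pos: [0.5631, -0.071, 0.1616]
ee_rot: [0.889, 0.458, -0.0, -0.0]
force: [0.6, -0.3, -0.2]
opening: 0.0849
grip_force: 0.0
```

Run:
```python
from h import *
o=get_obs(); print(o['tool_pos'],R.from_quat(o['ee_rot']).as_matrix().round(3).tolist())
save('wrist','g.png')
for p in [(.5615,-.072,.14)]: print(px(p,'wrist'))
```

```text
[ 0.56309815 -0.07100479  0.16159119] [[0.58, 0.814, -0.0], [0.814, -0.58, -0.0], [-0.0, -0.0, -1.0]]
[319.6893095  237.57084306]
```

View pics/g.png

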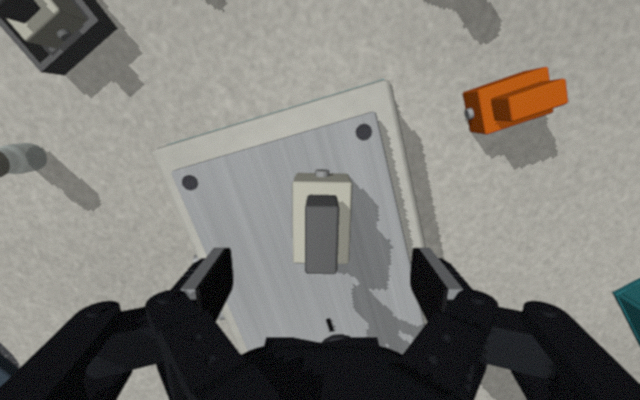

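The rib at (321,238) is centred between the fingers and parallel to the pads, so I descend and grip.

jog_arm(moves=[[[0,0,0,0,0,2.5,8.5],[0,0,0,0,0,2.0,8.5],[0,0,0,0,0,0,4],[0,0,0,0,0,0,1],[0,0,0,0,0,0,1]]], newtons=40)

```text
t: 4.1
tool_pos: [0.564, -0.0712, 0.1178]
ee_rot: [0.889, 0.458, 0.001, 0.001]
force: [-0.2, -0.5, 0.2]
opening: 0.0436
grip_force: 0.0
```

jog_arm(moves=[[[0,0,0,0,0,0,1],[0,0,0,0,0,0,1],[0,0,0,0,0,-2,1],[0,0,0,0,0,-3,1],[0,0,0,0,0,-2,1]]])

```text
t: 4.6
tool_pos: [0.5632, -0.0711, 0.188]
ee_rot: [0.889, 0.458, 0.0, 0.0]
force: [-0.1, -0.9, -1.5]
opening: 0.0192
grip_force: 44.9
```

jog_arm(moves=[[[0,0,-1.65,0,0,-0.5,1],[0,0,-1.65,0,0,-0.5,1],[0,0,-1.65,0,0,0,1],[0,0,-1.65,0,0,0,1],[0,0,0,3.5,-1.6,0,1]]])

```text
t: 5.1
tool_pos: [0.5495, -0.0405, 0.1965]
ee_rot: [0.723, 0.691, -0.001, 0.002]
force: [-0.2, 0.7, -2.7]
opening: 0.0193
grip_force: 44.8
```

jog_arm(moves=[[[0,0,0,4,-2,0,1],[0,0,0,4.2,-2,0,1],[0,0,0,4.2,-2,0,1],[0,0,0,4.2,-2,0,1],[0,0,0,4,-1.9,0,1]]])

```text
t: 5.6
tool_pos: [0.4575, 0.1764, 0.1966]
ee_rot: [0.722, 0.692, 0.0, 0.0]
force: [2.1, 1.0, -2.5]
opening: 0.0192
grip_force: 44.8
```

Run:
```python
from h import *
o=get_obs(); print(o['t'],o['tool_pos'],o['grip_force'],R.from_quat(o['ee_rot']).as_matrix().round(3).tolist())
save('wrist','i.png')
for n in ['liner','nest','spare','cartridge_centre']:
    for r in landmark_of(n,'wrist')[:2]: print('w',n,round(r['p'],2),np.round(r['at'],3),px(r['at'],'wrist').round())
```

```text
5.6 [0.45749687 0.17644043 0.19660719] 44.81306612491608 [[0.043, 0.999, 0.0], [0.999, -0.043, 0.0], [0.0, 0.0, -1.0]]
w liner 0.74 [0.464 0.283 0.006] [327.  79.]
w nest 0.76 [0.466 0.243 0.002] [328. 116.]
w spare 0.59 [0.464 0.198 0.004] [326. 156.]
w cartridge_centre 0.7 [0.57  0.196 0.03 ] [430. 155.]
```

View pics/i.png

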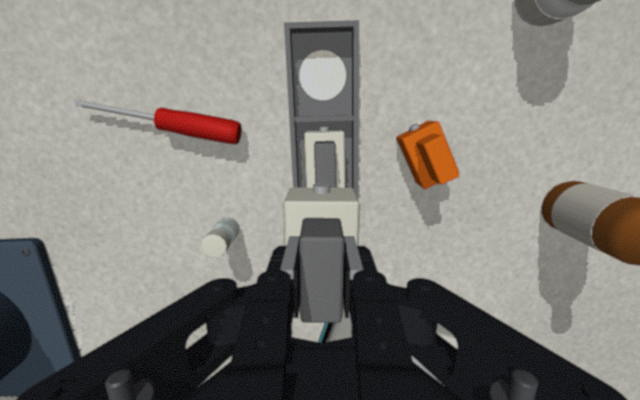

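The view shows the free pocket with the liner at (323,75), straight ahead, and the nest parallel to the tool axes. The held cartridge is at (321,250).

Run:
```python
from h import *
o=get_obs();M=R.from_quat(o['ee_rot']).as_matrix()
for uv,z in [((323,75),.005),((289,23),.025),((356,21),.025),((291,118),.025),((357,120),.025)]:
    p=ray(*uv,z,'wrist'); print(p.round(4),(M.T@(p-o['tool_pos'])).round(4))
print(px(M@[0,0,-.022+0.0]+o['tool_pos'],'wrist'), (M.T@(ray(322,205,o['tool_pos'][2]-.006,'wrist')-o['tool_pos'])).round(4))
```

```text
[0.4644 0.2795 0.005 ] [0.1055 0.0011 0.1914]
[0.4347 0.3235 0.025 ] [ 0.1481 -0.0305  0.1713]
[0.4966 0.3223 0.025 ] [0.1497 0.0314 0.1713]
[0.4304 0.2387 0.025 ] [ 0.0632 -0.0311  0.1714]
[0.4965 0.2338 0.025 ] [0.0612 0.0351 0.1714]
[322.88394235 274.14393844] [ 0.0234 -0.0003  0.006 ]
```

jog_arm(moves=[[[0,0,0,3.6,0.1,0,1],[0,0,0,3.5,0,0,1],[0,0,0,3.5,0,2,1],[0,0,0,0,0,3.5,1],[0,0,0,0,0,3.5,1]]])

```text
t: 6.35
tool_pos: [0.4655, 0.2803, 0.1055]
ee_rot: [0.723, 0.691, 0.001, 0.0]
force: [-0.2, 0.1, -2.0]
opening: 0.0192
grip_force: 44.9
```

jog_arm(moves=[[[0,0,0,0,0,2,1],[0,0,0,0,0,2,1],[0,0,0,0,0,1,1],[0,0,0,0,0,0.5,1],[0,0,0,0,0,0,1]]])

```text
t: 6.85
tool_pos: [0.4647, 0.28, 0.0512]
ee_rot: [0.723, 0.691, -0.0, 0.0]
force: [-0.6, 0.1, -1.6]
opening: 0.019
grip_force: 44.8
```

jog_arm(moves=[[[0,0,0,0,0,0.4,1],[0,0,0,0,0,0.4,1],[0,0,0,0,0,0.1,1],[0,0,0,0,0,0,1],[0,0,0,0,0,0,1]]])

```text
t: 7.35
tool_pos: [0.4644, 0.2808, 0.0425]
ee_rot: [0.722, 0.692, 0.0, 0.0]
force: [-1.0, 0.1, -1.3]
opening: 0.0191
grip_force: 45.0
```

jog_arm(moves=[[[0,0,0,0,0,0.1,1],[0,0,0,0,0,0,1],[0,0,0,0,0,0,3],[0,0,0,0,0,0,6],[0,0,0,0,0,0,6]]])

```text
t: 7.85
tool_pos: [0.4643, 0.2807, 0.0413]
ee_rot: [0.722, 0.692, 0.0, 0.0]
force: [-0.4, -0.6, -0.0]
opening: 0.058
grip_force: 0.0
```

jog_arm(moves=[[[0,0,0,0,0,0,6],[0,0,0,0,0,-2,6],[0,0,0,0,0,-4,6],[0,0,0,0,0,-4,6],[0,0,0,-4,0,-3,6]]])

```text
t: 8.35
tool_pos: [0.4629, 0.2458, 0.1735]
ee_rot: [0.72, 0.694, 0.002, -0.001]
force: [1.6, -0.5, 0.7]
opening: 0.0598
grip_force: 0.0
```

Run:
```python
from h import *
save('wrist','j.png')
o=get_obs(); print(o['t'],o['tool_pos'],o['grip_force'],R.from_quat(o['ee_rot']).as_matrix().round(3).tolist())
for n in ['cartridge','cartridge_centre','liner']:
    for r in landmark_of(n,'wrist')[:3]: print('w',n,round(r['p'],2),np.round(r['at'],3),px(r['at'],'wrist').round())
```

```text
8.4 [0.46433633 0.23550848 0.17702339] 0.0 [[0.046, 0.999, 0.005], [0.999, -0.046, -0.0], [0.0, 0.005, -1.0]]
w cartridge 0.68 [0.571 0.199 0.003] [420. 209.]
w cartridge 0.65 [0.462 0.279 0.007] [317. 140.]
w cartridge_centre 0.91 [0.463 0.278 0.038] [319. 146.]
w cartridge_centre 0.82 [0.569 0.197 0.03 ] [428. 221.]
w cartridge_centre 0.55 [0.683 0.348 0.006] [549.  56.]
```

View pics/j.png

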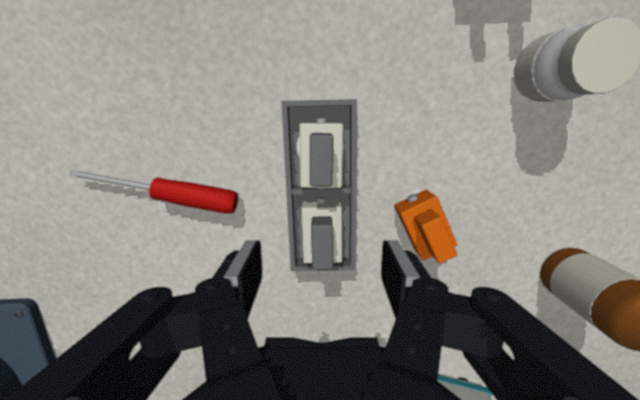

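The cartridge is standing upright in the free pocket at (320,155), well inside its walls, with the spare at (322,240) undisturbed. On to the fastener.

jog_arm(moves=[[[0,0,0,-4.3,0.5,0,6],[0,0,0,-4.3,0.5,0,6],[0,0,0,-4.3,0.5,0,6],[0,0,0,-4.3,0.5,0,6],[0,0,0,-4.3,0.5,0,6]]])

```text
t: 9.05
tool_pos: [0.4778, 0.0241, 0.1702]
ee_rot: [0.722, 0.692, -0.001, -0.001]
force: [1.4, 0.3, 0.3]
opening: 0.0602
grip_force: 0.0
```

jog_arm(moves=[[[0,0,0,-4.3,0.5,0,6],[0,0,0,-4.3,0.5,0,6],[0,0,0,-4.3,0.5,0,6],[0,0,0,-4.2,0.5,0,6],[0,0,0,-4.2,0.5,0,6]]])

```text
t: 9.55
tool_pos: [0.4938, -0.1899, 0.1701]
ee_rot: [0.722, 0.692, -0.0, -0.001]
force: [1.1, 1.0, -1.1]
opening: 0.06
grip_force: 0.0
```

jog_arm(moves=[[[0,0,-1.6,0,0,0,6],[0,0,-1.6,0,0,0,6],[0,0,-1.6,0,0,0,6],[0,0,-1.6,0,0,0,6],[0,0,-1.6,0,0,0,6]]])

```text
t: 10.05
tool_pos: [0.4939, -0.1881, 0.17]
ee_rot: [0.439, 0.898, 0.0, -0.001]
force: [-0.1, -0.5, 0.0]
opening: 0.0599
grip_force: 0.0
```

jog_arm(moves=[[[0,0,-1.6,0,0,0,6],[0,0,-1.6,0,0,1,6],[0,0,0,0,0,1,6],[0,0,0,0,0,0,6],[0,0,0,0,0,0,6]]])

```text
t: 10.55
tool_pos: [0.4937, -0.1887, 0.1506]
ee_rot: [0.314, 0.949, 0.0, -0.001]
force: [-0.2, 0.6, 1.4]
opening: 0.0599
grip_force: 0.0
```

Run:
```python
from h import *
o=get_obs(); M=R.from_quat(o['ee_rot']).as_matrix(); print(o['t'],o['tool_pos'],M.round(3).tolist())
print(M.T@(np.array([.4955,-.1945,.101])-o['tool_pos']))
save('wrist','k.png'); print(px((.4955,-.1945,.112),'wrist'))
for r in landmark_of('fastener_grip','wrist')[:2]: print(round(r['p'],2),np.round(r['at'],3),px(r['at'],'wrist').round())
```

```text
10.55 [ 0.4936533  -0.18866193  0.15059988] [[-0.802, 0.597, -0.001], [0.597, 0.802, 0.001], [0.002, -0.0, -1.0]]
[-0.00504239 -0.0035688   0.04959314]
[317.37830414 232.87154983]
0.72 [ 0.498 -0.195  0.099] [320. 228.]
```

View pics/k.png

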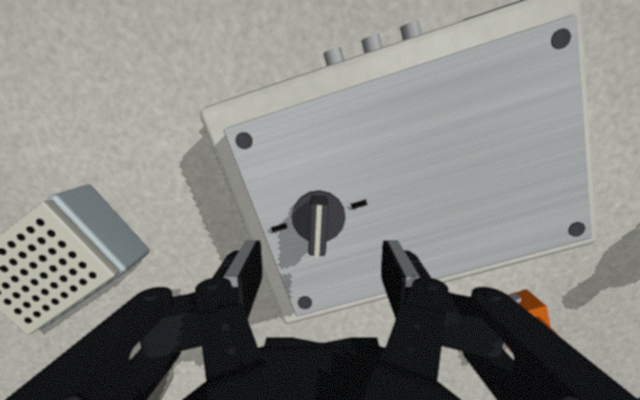

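The slot runs (319,203)–(318,253), vertical between the fingers, so the pads are parallel to the wing. The ribs are at (279,228) and (359,203). Descend, grip and turn.

jog_arm(moves=[[[0,0,0,-0.4,-0.3,2,6],[0,0,0,0,0,2,6],[0,0,0,0,0,1.4,6],[0,0,0,0,0,0.6,5],[0,0,0,0,0,0,0.8]]], newtons=30)

```text
t: 11.15
tool_pos: [0.4951, -0.1937, 0.091]
ee_rot: [0.313, 0.95, -0.0, -0.0]
force: [0.1, -0.3, -0.1]
opening: 0.0364
grip_force: 0.0
```

jog_arm(moves=[[[0,0,0,0,0,0,0.5],[0,0,0,0,0,0,0.5],[0,0,0,0,0,0,0.5],[0,0,0,0,0,0,0.5],[0,0,0,0,0,0,0.5]]])

```text
t: 11.65
tool_pos: [0.4959, -0.1935, 0.0918]
ee_rot: [0.313, 0.95, 0.0, 0.001]
force: [1.2, 4.5, 3.5]
opening: 0.0114
grip_force: 35.4
```

jog_arm(moves=[[[0,0,1.46,0,0,0,0.5],[0,0,1.46,0,0,0,0.5],[0,0,1.46,0,0,0,0.5],[0,0,1.46,0,0,0,0.5],[0,0,1.46,0,0,0,0.5]]])

```text
t: 12.15
tool_pos: [0.4956, -0.1937, 0.0916]
ee_rot: [0.597, 0.802, 0.0, 0.0]
force: [0.3, 3.8, 5.5]
opening: 0.011
grip_force: 35.3
```

jog_arm(moves=[[[0,0,1.46,0,0,0,0.5],[0,0,1.46,0,0,0,0.5],[0,0,1.46,0,0,0,0.5],[0,0,1.46,0,0,0,0.5],[0,0,1.46,0,0,0,0.5]]])

```text
t: 12.65
tool_pos: [0.4953, -0.1936, 0.0916]
ee_rot: [0.818, 0.575, 0.0, -0.0]
force: [-0.3, 3.8, 4.5]
opening: 0.0113
grip_force: 35.3
```

jog_arm(moves=[[[0,0,0,0,0,0,0.5],[0,0,0,0,0,0,0.5],[0,0,0,0,0,0,4],[0,0,0,0,0,0,5],[0,0,0,0,0,-1,5]]])

```text
t: 13.15
tool_pos: [0.4942, -0.1939, 0.1005]
ee_rot: [0.817, 0.577, -0.001, -0.001]
force: [0.4, -0.7, 0.2]
opening: 0.05
grip_force: 0.0
```

jog_arm(moves=[[[0,0,0,0,0,-3,5],[0,0,0,0,0,-4,5],[0,0,0,0,0,-2,5],[0,0,0,0,0,0,5],[0,0,0,0,0,0,5]]])

```text
t: 13.65
tool_pos: [0.4952, -0.194, 0.1917]
ee_rot: [0.817, 0.577, 0.0, 0.0]
force: [0.7, 0.1, 0.4]
opening: 0.0499
grip_force: 0.0
```

Run:
```python
from h import *
o=get_obs(); M=R.from_quat(o['ee_rot']).as_matrix(); print(o['t'],o['tool_pos'],M.round(3).tolist(), np.degrees(np.arctan2(M[1,0],M[0,0])))
save('wrist','l.png')
print(M.T@(np.array([.519,-.1225,.08])-o['tool_pos']))
```

```text
13.65 [ 0.49515767 -0.19401453  0.19174839] [[0.334, 0.943, 0.001], [0.943, -0.334, -0.0], [0.0, 0.001, -1.0]] 70.4905395771527
[ 0.07536904 -0.00150969  0.11174845]
```

View pics/l.png

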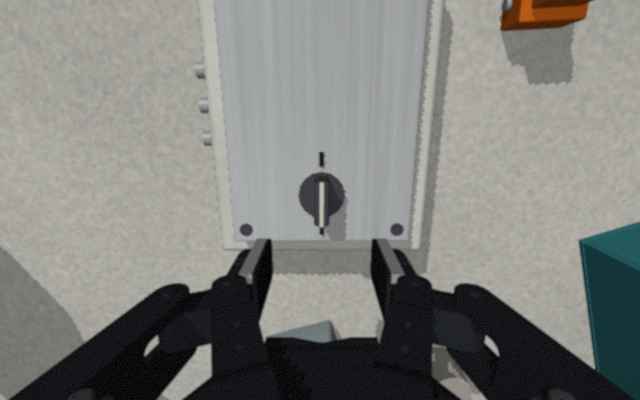

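The slot (322,180)–(322,228) lines up with the index ribs at (322,158) and (322,232). Now I close the fingers, move to 50 mm past the centre towards +y, and press.

jog_arm(moves=[[[0,0,0,4,0,0,0],[0,0,0,4,0,0,0],[0,0,0,4,0,0,0],[0,0,0,0.5,0,3,0],[0,0,0,0,0,3,0]]])

```text
t: 14.2
tool_pos: [0.5374, -0.0736, 0.1298]
ee_rot: [0.816, 0.579, 0.0, -0.0]
force: [0.1, -0.3, -1.2]
opening: 0.0002
grip_force: 0.0
```

jog_arm(moves=[[[0,0,0,0,0,2,0],[0,0,0,0,0,1.5,0],[0,0,0,0,0,1,0],[0,0,0,0,0,0.5,0],[0,0,0,0,0,0,0]]])

```text
t: 14.7
tool_pos: [0.5362, -0.0761, 0.0807]
ee_rot: [0.817, 0.577, -0.001, -0.001]
force: [-1.1, -0.1, 0.0]
opening: 0.0002
grip_force: 0.0
```

jog_arm(moves=[[[0,0,0,0,0,0.3,0],[0,0,0,0,0,0.2,0],[0,0,0,0,0,0.2,0],[0,0,0,0,0,0,0],[0,0,0,0,0,0,0]]])

```text
t: 15.2
tool_pos: [0.5372, -0.0762, 0.0753]
ee_rot: [0.817, 0.577, 0.001, 0.0]
force: [-2.6, 0.1, 9.0]
opening: -0.0002
grip_force: 4.5
```

Past the 2 mm stop already; continuing down.

jog_arm(moves=[[[0,0,0,0,0,0.3,0],[0,0,0,0,0,0.2,0],[0,0,0,0,0,0.2,0],[0,0,0,0,0,0,0],[0,0,0,0,0,0,0]]])

```text
t: 15.7
tool_pos: [0.5374, -0.0763, 0.0718]
ee_rot: [0.817, 0.577, 0.002, 0.001]
force: [-15.7, 3.3, 55.2]
opening: -0.0
grip_force: 27.5
```

jog_arm(moves=[[[0,0,0,0,0,-0.2,0],[0,0,0,0,0,0,0],[0,0,0,0,0,0,0],[0,0,0,0,0,0,0],[0,0,0,0,0,0,0]]])

```text
t: 16.2
tool_pos: [0.5373, -0.0762, 0.072]
ee_rot: [0.817, 0.577, 0.001, 0.001]
force: [-8.5, 1.3, 29.5]
opening: -0.0001
grip_force: 15.1
```

Run:
```python
from h import *
grab_frame('side')
for n in ['cartridge_centre','panel_centre']:
    for r in landmark_of(n,'side')[:3]: print(n,round(r['p'],2),np.round(r['at'],3))
o=get_obs(); print(o['t'],o['tool_pos'],o['force'])
if o['force'][2]>14 and o['tool_pos'][2]<.0735: print(close_job())
```

```text
cartridge_centre 0.92 [0.568 0.199 0.03 ]
cartridge_centre 0.75 [0.464 0.281 0.033]
cartridge_centre 0.63 [ 0.743 -0.105  0.028]
panel_centre 0.96 [ 0.525 -0.121  0.071]
16.35 [ 0.53725883 -0.07620554  0.07195853] [-8.91291921  1.85848611 30.55092245]
the job is handed in; nothing more can be done
None
```

I handed the job in at about 16 s: the cartridge is released in the empty pocket, the fastener slot lines up with the ribs, and the panel is held home at about 30 N; the verdict was not shown.

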